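Set out the stirring station

ROBOT

A 6-joint arm with a two-finger parallel gripper is mounted at the origin on the work surface. World frame = base frame: x ahead of the robot, y to its left, z up, the work surface at z = 0. Lengths are in m, angles in degrees, forces in N, time in s.
With the tool pointing down it reaches from about 0.3 to 0.75 m from the base axis. Payload 8.5 kg.
Tool frame: the origin (TCP) lies between the finger pads; the fingertips stand ctrl.tip_extent ahead of it and the grasp point (between the pads) lies 8 mm behind it (ctrl.tip_extent is the distance from the TCP to the fingertips, in m); y points along the fingers, z is the direction in which the jaws open and shut, and the axes are right-handed (so a half turn about y gives the same grasp; the last joint's range is limited). The gripper opens to 85 mm and grips with 20 to 120 N. Pads are 22 mm wide; open, the fingers measure 114 mm over their backs; the gripper's body (76 mm by 85 mm) begins 54 mm behind the grasp point. The pads swing forward as they close: fully open they stand 13 mm farther back than shut.
Start: joints at [-81.664, 21.807, 74.336, -0, 83.858, -12.336], TCP at [0.194, -0.515, 0.242] pointing down, gripper open.
Joint ranges: [-178.18, 178.18], [-50.72, 133.34], [12.68, 142.11], [-81.47, 261.47], [9.98, 163.14], [-165.26, 165.26]. Speed limits (degrees/s): [136.94, 136.94, 180, 180, 180, 180].

INTERFACE

Orientations are given as [roll, pitch, yaw] about the fixed x, y, z axes, in that order (R = Rz(yaw) Ry(pitch) Rx(roll)).
In Python, from plant import ctrl, fingers, viewer, status gives the robot as it stands. Calls block until the motion is done:
- ctrl.reach(position, orientation): joint-space move of the TCP to a pose.
- ctrl.line_to(position, feed=0.15, ori=None, until_force=None): straight line of the TCP; ori=None keeps the orientation; feed is the mean speed in m/s. With until_force (N) it stops when the force on the tool has changed by that much, and returns True; else False.
- ctrl.move_j(angles): joint-space move.
- fingers.move_gripper(opening): finger opening in m; the grip force is fixed at half the most; returns when the fingers have stopped.
- ctrl.sleep(seconds).
- ctrl.solve_ik(position, orientation): joint angles nearest the present ones, or None.
- viewer.capture(name): name is "scene" or "side" or "wrist"; returns a dict with "pixels" (384x512x3 uint8, blue, green, red), "vertical_fov" (degrees; the focal length in pixels is half the picture's height over the tangent of half this angle, whatever the lens; pixels are square), "cx", "cy" (the principal point, pixels), "extrinsics" (4x4, takes a point from camera to world coordinates). Camera axes: x right, y down, z forward; pixel columns grow to the right and rows downward; lengths in m; the calibration is good to about 2 mm. A picture is of the moment at which its call begins. There is no depth.
A pose or a line that the arm cannot do raises ctrl.MotionError and nothing moves.
- ctrl.close_job(): hands the job in, once; it reports no verdict.
Readings, each from a call of its own:
- status.read_clock(): time.
- status.read_q(): joint angles.
- status.read_qvel(): joint speeds.
- status.read_joint_torque(): joint torques, N m.
- status.read_eef_pos(): TCP position.
- status.read_tcp_rot(): TCP orientation.
- status.read_contact_force(): force on the tool from outside, world axes, zero at the start.
- status.read_torque(): the same for the moment, N m.
- status.read_finger_gap(): finger opening in m.
Only numpy, scipy, OpenCV 4.12 (cv2) and the standard library are available. Lean on these libraries where they do the work, as an engineer would, in place of code of your own. Each camera call takes 0.05 s, during which the arm holds its last target.

TASK

Set out the stirring station: stand the beaker in the middle of the stirrer's plate and lay its cover centred on top of it, knob up. In the spill tray, stand the small amber bottle in the end bay next to the stirrer, the squat jar in the end bay farthest from it, and the conical flask in the bay between the two. Set everything down upright without dropping it or knocking it over, and leave the large bottle and the jug where they are.

Things in the scene. Friction and masses are not known exactly. Their poses are not given: they have to be found in the camera images.
- stirrer: Magnetic stirrer, fixed to the bench: white box 130 x 130 mm with a square white plate (116 x 116 mm) on top; the plate's flat top is 54 mm above the bench. Origin: under the middle of the plate, at bench height; x points away from the robot, y to the robot's left (turned by up to 0.2 rad). It stands to the left or to the right of the tray.
- tray: Shallow grey spill tray, fixed to the bench, 250 mm long (its y) and 84 mm deep (its x), with three equal bays side by side, centred at y = +82, 0 and -82 mm in its frame. Each bay is 78 mm x 79 mm inside; floor 4 mm thick; outer walls and dividers 3 mm thick with their tops 14 mm above the bench. Origin: middle of the tray at bench height; x points away from the robot, y to the robot's left (turned by up to 0.2 rad).
- bottle: Small amber bottle, loose: 52 mm diameter up to a height of 74 mm, then a shoulder and a black screw cap of 34 mm diameter between 92 and 116 mm (the top). Paper band round the body. About 200 g. Origin: centre of the underside, z up its axis.
- flask: Conical glass flask, loose: 60 mm diameter at the foot, tapering to a neck of 24 mm diameter from 66 to 101 mm height, with a 30 mm rim at the top, 106 mm. About 120 g. Origin: centre of the underside, z up its axis.
- jar: Squat glass jar, loose: 46 mm diameter to a height of 44 mm, then a white cap of 49 mm diameter up to 60 mm (the top). About 110 g. Origin: centre of the underside, z up its axis.
- beaker: Open glass beaker, loose: straight cylinder 60 mm outside diameter, 80 mm tall, wall 3 mm. About 100 g. Origin: centre of the underside, z up its axis.
- cover: Beaker cover, loose: white plastic disc 76 mm diameter and 4 mm thick with an upright knob, 16 mm diameter, in its middle from 4 to 32 mm height. It lies on the bench knob up. About 50 g. Origin: centre of the underside, z up its axis.
- big_bottle: Large amber bottle, 92 mm diameter, 190 mm tall, black cap; a bystander to the left of the work, not to be disturbed. Origin: centre of the underside, z up its axis.
- jug: Clear plastic jug with a handle, 110 mm diameter, 130 mm tall; a bystander to the right of the work, not to be disturbed. Origin: centre of the underside, z up its axis.
Not all that is in view belongs to the job. What is shaped like the flask but purple or turquoise is not meant. What is shaped like the jar but turquoise is not meant.

How it is judged:
By the outcome, as a careful person would: the job done as asked, in the order asked, and still so for the second after the job is handed in, with the robot touching nothing.
It also fails if it takes over 133 s, if anything falls off the work surface, if the arm or the gripper's body presses on something with over 40 N, if the wrist force passes 120 N, or if a joint passes its speed limit or range.

## Working session

There is one attempt and no reset: what is moved stays moved. The work goes in short steps, each a Python script; the robot and the scene stay as the last script left them, time stands still between calls to the robot, and variables do not carry over. Pictures are saved under pics/ and viewed, and the job is handed in when it is done.

```bash
ls; mkdir -p pics; python3 - <<'E'
from plant import ctrl, fingers, viewer, status
import cv2,numpy as np
for n in ["scene","side","wrist"]:
    d=viewer.capture(n); cv2.imwrite(f"pics/{n}0.png",d["pixels"])
    print(n,d["vertical_fov"],d["cx"],d["cy"],[k for k in d]); print(np.round(d["extrinsics"],4).tolist())
print(ctrl.tip_extent,status.read_clock(),status.read_tcp_rot(),status.read_finger_gap(),status.read_eef_pos())
E
```

```text
pics
scene 46.270911983241106 261.11716408630787 188.14992037996288 ['pixels', 'vertical_fov', 'cx', 'cy', 'extrinsics']
[[0.3541, 0.7324, -0.5815, 1.4699], [0.935, -0.2894, 0.2049, -0.394], [-0.0182, -0.6163, -0.7873, 1.3891], [0.0, 0.0, 0.0, 1.0]]
side 55.54166732523673 255.10783304052086 187.08760419358308 ['pixels', 'vertical_fov', 'cx', 'cy', 'extrinsics']
[[-0.9951, -0.0851, 0.0507, 0.4098], [-0.0974, 0.7474, -0.6572, 0.6739], [0.0181, -0.6589, -0.752, 0.8567], [0.0, 0.0, 0.0, 1.0]]
wrist 69.34283941858438 252.58463935295723 196.09760056754334 ['pixels', 'vertical_fov', 'cx', 'cy', 'extrinsics']
[[0.3533, -0.8991, -0.2585, 0.261], [-0.9355, -0.3397, -0.0971, -0.4898], [-0.0005, 0.2761, -0.9611, 0.3737], [0.0, 0.0, 0.0, 1.0]]
0.011 0.15 [-9.00593119e+01  1.49941875e-02 -1.59327842e+02] 0.08534589077071403 [ 0.19413881 -0.51438509  0.24187202]
```

View pics/scene0.png

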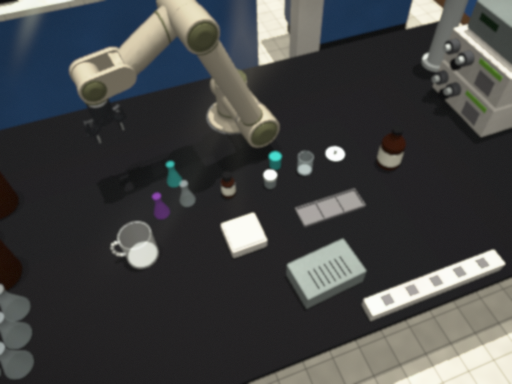

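View pics/side0.png

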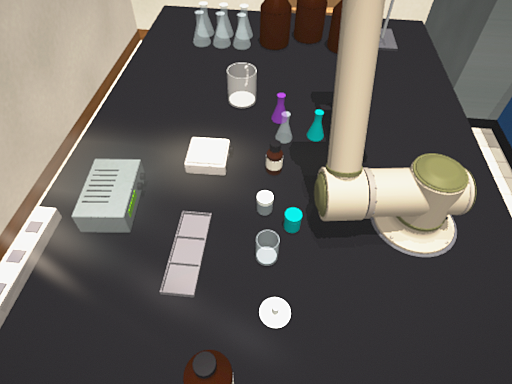

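View pics/wrist0.png

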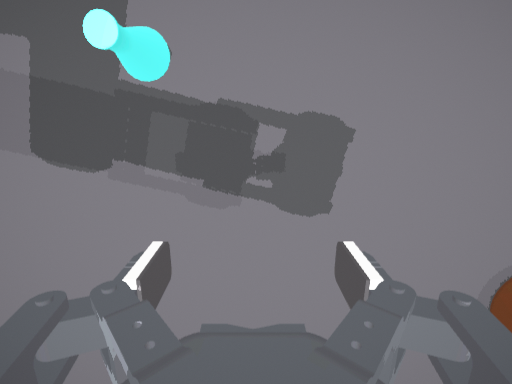

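The side view shows three flask shapes: purple (280,108), clear (285,127) and turquoise (316,125). It also shows two jar shapes: white cap (265,202) and turquoise (293,219). The clear flask and the white-capped jar fit the description. I'll confirm both in an enlarged crop and read off pixel positions.

```bash
python3 - <<'E'
import cv2
a=cv2.imread("pics/side0.png"); 
cv2.imwrite("pics/c1.png",cv2.resize(a[80:280,150:350],None,fx=3,fy=3,interpolation=cv2.INTER_CUBIC))
cv2.imwrite("pics/c3.png",cv2.resize(a[195:384,140:330],None,fx=3,fy=3,interpolation=cv2.INTER_CUBIC))
b=cv2.imread("pics/scene0.png"); 
cv2.imwrite("pics/c2.png",cv2.resize(b[130:280,100:380],None,fx=2.8,fy=2.8,interpolation=cv2.INTER_CUBIC))
E
```

```text
(no output)
```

View pics/c1.png

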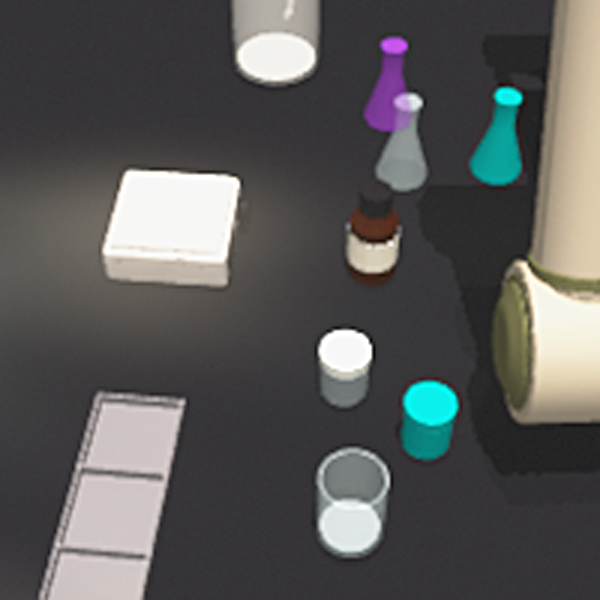

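View pics/c3.png

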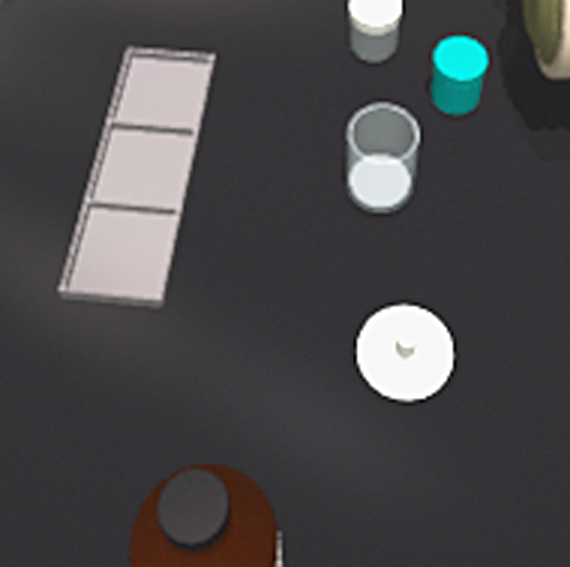

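View pics/c2.png

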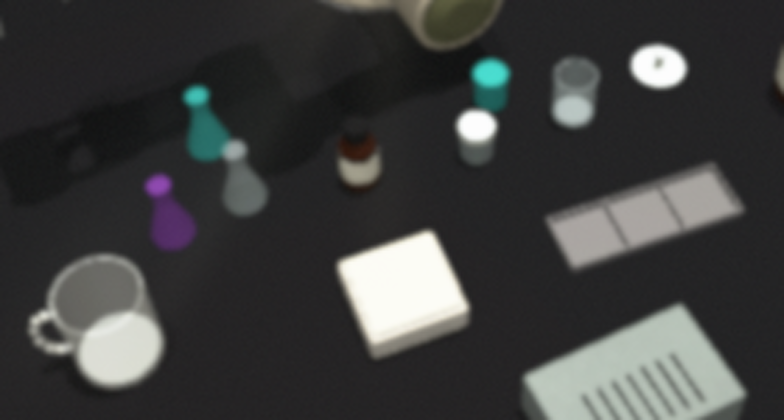

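The crop confirms it: the colourless flask is at about (285,114) rim in the side view, and the white-capped jar is at (265,197). Next I localise everything in both fixed views.

```bash
cat > h.py <<'E'
import numpy as np,cv2
def cam(d):
    f=d["pixels"].shape[0]/2/np.tan(np.radians(d["vertical_fov"])/2)
    return f,d["cx"],d["cy"],np.array(d["extrinsics"])
def toz(c,u,v,z):
    f,cx,cy,T=c; r=T[:3,:3]@np.array([(u-cx)/f,(v-cy)/f,1]); o=T[:3,3]
    return (o+r*(z-o[2])/r[2])[:2]
def proj(c,P):
    f,cx,cy,T=c; P=np.atleast_2d(P); q=(P-T[:3,3])@T[:3,:3]
    return np.c_[cx+f*q[:,0]/q[:,2],cy+f*q[:,1]/q[:,2]]
E
python3 - <<'E'
from plant import viewer
from h import *
import pickle
S=viewer.capture("side");C=viewer.capture("scene")
pickle.dump((S,C),open("cams.pkl","wb"))
s=cam(S);c=cam(C)
def k(x,y,sc,ox,oy): return (x+.5)/sc-.5+ox,(y+.5)/sc-.5+oy
P={"flask":(408,101,.106),"bottle":(377,193,.116),"jar":(345,352,.06),"beaker":(353,479,.08),"tjar":(430,402,.06),"tflask":(508,97,.106),"pflask":(394,46,.106),
"st1":(124,172,.054),"st2":(240,175,.054),"st3":(229,251,.054),"st4":(107,246,.054)}
for n,(x,y,z) in P.items(): print("side",n,np.round(toz(s,*k(x,y,3,150,80),z),4))
P={"cover":(405,353,.004),"t1":(127,48,.014),"t2":(215,54,.014),"t3":(162,303,.014),"t4":(60,293,.014)}
for n,(x,y,z) in P.items(): print("side",n,np.round(toz(s,*k(x,y,3,140,195),z),4))
P={"flask":(235,150,.106),"bottle":(357,130,.116),"jar":(477,125,.06),"beaker":(576,74,.08),"tjar":(491,73,.06),"tflask":(196,96,.106),"pflask":(158,186,.106),"cover":(658,67,.004),
"t1":(546,217,.014),"t2":(576,270,.014),"t3":(745,211,.014),"t4":(714,164,.014),
"st1":(337,265,.054),"st2":(432,232,.054),"st3":(468,300,.054),"st4":(373,342,.054)}
for n,(x,y,z) in P.items(): print("scene",n,np.round(toz(c,*k(x,y,2.8,100,130),z),4))
E
```

```text
side flask [ 0.3909 -0.3193]
side bottle [ 0.4159 -0.1525]
side jar [0.4328 0.0117]
side beaker [0.4145 0.1657]
side tjar [0.3509 0.0621]
side tflask [ 0.2798 -0.3402]
side pflask [ 0.4117 -0.4219]
side st1 [ 0.6964 -0.2232]
side st2 [ 0.5687 -0.2333]
side st3 [ 0.563  -0.1149]
side st4 [ 0.6892 -0.1075]
side cover [0.3819 0.3199]
side t1 [0.6681 0.0517]
side t2 [0.5826 0.0494]
side t3 [0.5808 0.3034]
side t4 [0.6648 0.3037]
scene flask [ 0.3961 -0.3168]
scene bottle [ 0.4309 -0.159 ]
scene jar [0.4376 0.0078]
scene beaker [0.4178 0.1641]
scene tjar [0.3554 0.0614]
scene tflask [ 0.285  -0.3423]
scene pflask [ 0.4173 -0.4243]
scene cover [0.3888 0.3149]
scene t1 [0.5854 0.049 ]
scene t2 [0.6774 0.0516]
scene t3 [0.674 0.301]
scene t4 [0.5877 0.3003]
scene st1 [ 0.5829 -0.2403]
scene st2 [ 0.5791 -0.1103]
scene st3 [ 0.6921 -0.1042]
scene st4 [ 0.7057 -0.2332]
```

```bash
python3 - <<'E'
from plant import ctrl, fingers, viewer, status
import cv2,pickle
for p in [(.34,0,.42),(.36,0,.36),(.55,.03,.4),(.52,.03,.36)]:
  for yaw in (180,0,90,-90):
    q=ctrl.solve_ik(p,[-90,0,yaw]); print(p,yaw,None if q is None else [round(float(x)) for x in q])
E
```

```text
(0.34, 0, 0.42) 180 [-20, -5, 78, 0, 107, 70]
(0.34, 0, 0.42) 0 [-20, -5, 78, 0, 107, -110]
(0.34, 0, 0.42) 90 [-20, -5, 78, 0, 107, 160]
(0.34, 0, 0.42) -90 [-20, -5, 78, 0, 107, -20]
(0.36, 0, 0.36) 180 [-19, -2, 85, 0, 97, 71]
(0.36, 0, 0.36) 0 [-19, -2, 85, 0, 97, -109]
(0.36, 0, 0.36) 90 [-19, -2, 85, 0, 97, 161]
(0.36, 0, 0.36) -90 [-19, -2, 85, 0, 97, -19]
(0.55, 0.03, 0.4) 180 [-9, 19, 54, 0, 108, 81]
(0.55, 0.03, 0.4) 0 [-9, 19, 54, 0, 108, -99]
(0.55, 0.03, 0.4) 90 None
(0.55, 0.03, 0.4) -90 [-9, 19, 54, 0, 108, -9]
(0.52, 0.03, 0.36) 180 [-10, 16, 65, 0, 100, 80]
(0.52, 0.03, 0.36) 0 [-10, 16, 65, 0, 100, -100]
(0.52, 0.03, 0.36) 90 None
(0.52, 0.03, 0.36) -90 [-10, 16, 65, 0, 100, -10]
```

```bash
python3 - <<'E'
from plant import ctrl, fingers, viewer, status
import cv2,pickle
ctrl.reach((.31,0,.42),[-90,0,180]); A=viewer.capture("wrist"); A["eef"]=status.read_eef_pos()
ctrl.reach((.50,.03,.38),[-90,0,180]); B=viewer.capture("wrist")
pickle.dump((A,B),open("w.pkl","wb")); cv2.imwrite("pics/A.png",A["pixels"]);cv2.imwrite("pics/B.png",B["pixels"])
print(status.read_clock()); print(A["extrinsics"],B["extrinsics"])
E
```

```text
3.1667
[[-3.25153433e-04 -9.60919732e-01 -2.76826956e-01  3.81700502e-01]
 [-9.99999855e-01  4.30995527e-04 -3.21495861e-04 -5.51568973e-04]
 [ 4.28242896e-04  2.76826812e-01 -9.60919733e-01  5.51620255e-01]
 [ 0.00000000e+00  0.00000000e+00  0.00000000e+00  1.00000000e+00]] [[ 9.91020299e-05 -9.61207042e-01 -2.75827869e-01  5.70730918e-01]
 [-9.99999573e-01  1.58229221e-04 -9.10687632e-04  2.96389690e-02]
 [ 9.19003394e-04  2.75827841e-01 -9.61206615e-01  5.12513165e-01]
 [ 0.00000000e+00  0.00000000e+00  0.00000000e+00  1.00000000e+00]]
```

View pics/A.png

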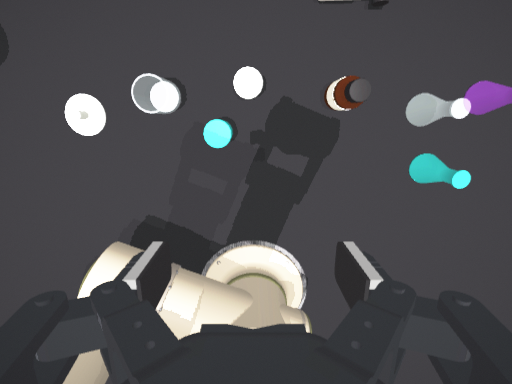

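View pics/B.png

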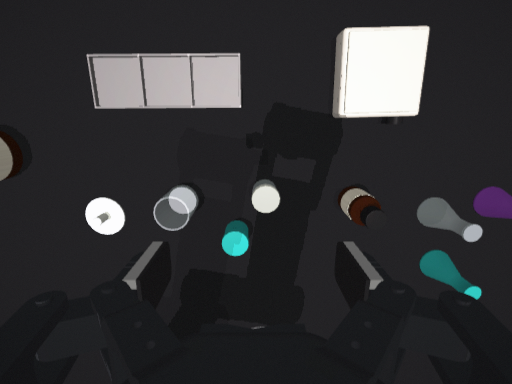

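A shows the cover (85,114), beaker (150,92 rim), jar (248,83), bottle cap (359,91) and clear flask rim (460,108). B shows the tray (90–241, 54–107) and the stirrer (335–427, 28–117). Next I take zoomed crops for precise pixels.

```bash
python3 - <<'E'
import cv2
a=cv2.imread("pics/A.png");b=cv2.imread("pics/B.png")
g=lambda i:cv2.convertScaleAbs(i,alpha=1.3,beta=25)
cv2.imwrite("pics/A1.png",g(cv2.resize(a[60:145,55:255],None,fx=4,fy=4,interpolation=cv2.INTER_CUBIC)))
cv2.imwrite("pics/A2.png",g(cv2.resize(a[60:195,312:512],None,fx=4,fy=4,interpolation=cv2.INTER_CUBIC)))
cv2.imwrite("pics/B1.png",g(cv2.resize(b[35:120,75:250],None,fx=4,fy=4,interpolation=cv2.INTER_CUBIC)))
cv2.imwrite("pics/B2.png",cv2.resize(b[15:130,320:440],None,fx=5,fy=5,interpolation=cv2.INTER_CUBIC))
E
```

```text
(no output)
```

View pics/A1.png

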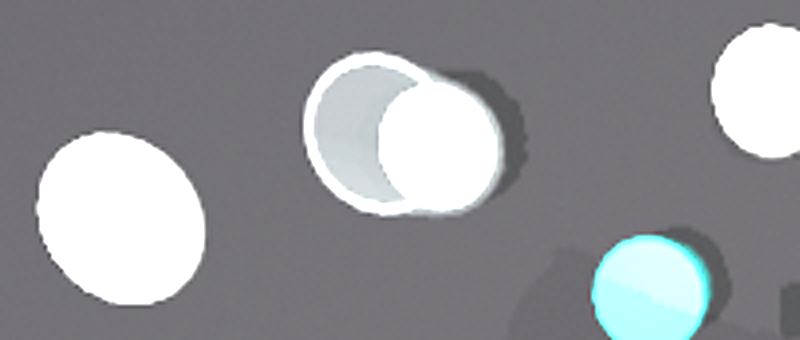

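View pics/A2.png

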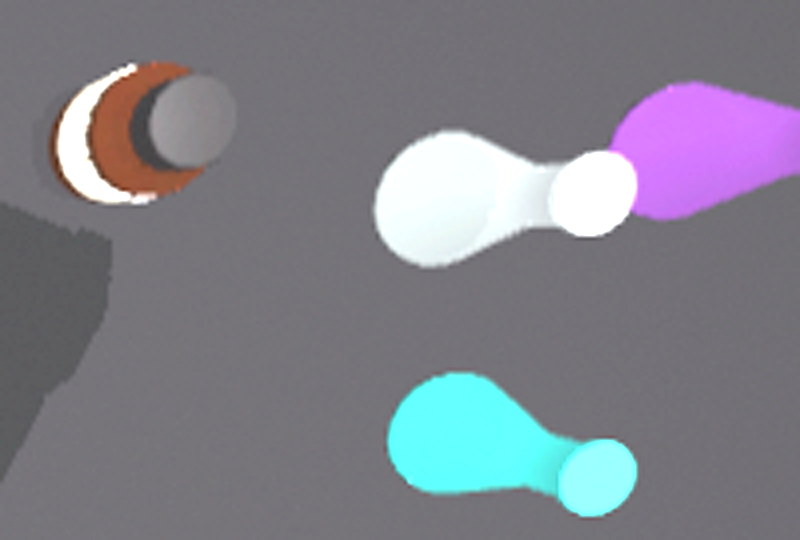

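View pics/B1.png

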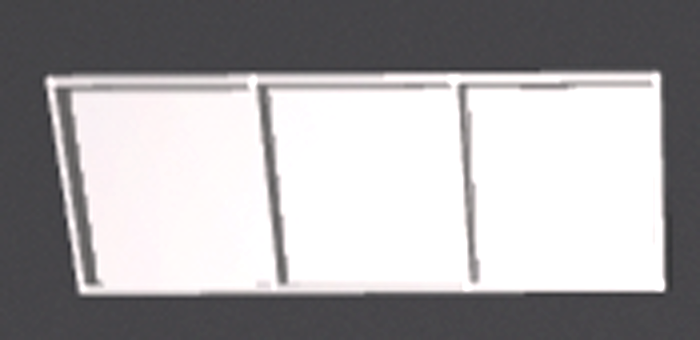

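View pics/B2.png

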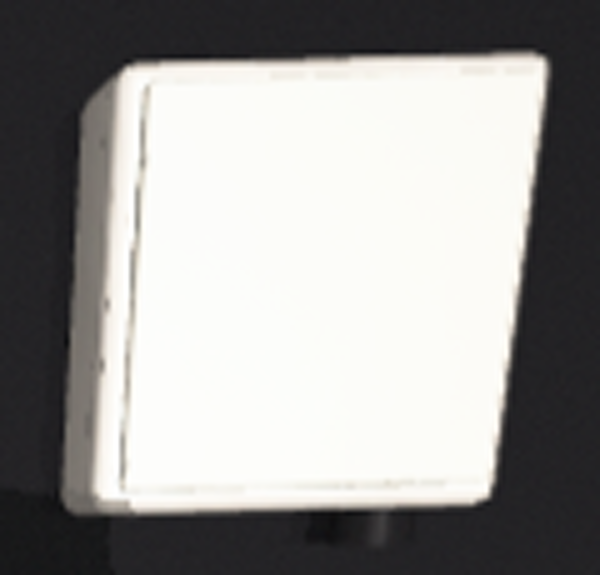

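```bash
python3 - <<'E'
from h import *
import pickle
A,B=pickle.load(open("w.pkl","rb")); a=cam(A);b=cam(B)
def k(x,y,sc,ox,oy): return (x+.5)/sc-.5+ox,(y+.5)/sc-.5+oy
P={"cover":(121,218,.004),"beakerrim":(385,134,.08),"beakerfloor":(440,147,.003),"jar_top":(772,91,.06),"tjar":(652,294,.06)}
for n,(x,y,z) in P.items(): print("A",n,np.round(toz(a,*k(x,y,4,55,60),z),4))
P={"bottlecap":(193,120,.116),"flaskrim":(593,194,.106),"flaskfoot":(440,198,.0),"tflask":(598,478,.106)}
for n,(x,y,z) in P.items(): print("A",n,np.round(toz(a,*k(x,y,4,312,60),z),4))
P=dict(tl=(48,78),tr=(657,74),br=(664,290),bl=(82,290))
for n,(x,y) in P.items(): print("B",n,np.round(toz(b,*k(x,y,4,75,35),.014),4))
P=dict(tl=(122,63),tr=(548,55),br=(490,505),bl=(93,505),ptl=(148,80),pbl=(121,490))
for n,(x,y) in P.items(): print("B st",n,np.round(toz(b,*k(x,y,5,320,15),.05),4))
for n,u,v,z in [("cover",105,216,.004),("beakerrim",171.5,212,.08),("jar",265.5,198,.06),("bottle",373,217,.116),("flask",472,233,.106)]: print("B",n,np.round(toz(b,u,v,z),4))
E
```

```text
A cover [0.3855 0.3165]
A beakerrim [0.4171 0.1617]
A beakerfloor [0.4171 0.1631]
A jar_top [0.4352 0.0074]
A tjar [0.3535 0.0597]
A bottlecap [ 0.4191 -0.1586]
A flaskrim [ 0.3934 -0.3182]
A flaskfoot [ 0.3944 -0.3215]
A tflask [ 0.2822 -0.3432]
B tl [0.6683 0.2995]
B tr [0.6698 0.0515]
B br [0.5861 0.0496]
B bl [0.586  0.2985]
B st tl [ 0.6974 -0.1057]
B st tr [ 0.6995 -0.2312]
B st br [ 0.5721 -0.235 ]
B st bl [ 0.572  -0.1078]
B st ptl [ 0.6929 -0.1138]
B st pbl [ 0.5766 -0.1164]
B cover [0.3846 0.3162]
B beakerrim [0.4194 0.1628]
B jar [0.4375 0.0073]
B bottle [ 0.4239 -0.1537]
B flask [ 0.3932 -0.3186]
```

All four cameras agree to within a few mm. I take the wrist values, which lie between the two fixed views. Starting with the beaker.

```bash
cat >> h.py <<'E'
from plant import ctrl, fingers, viewer, status
O=[-90,0,180]
T0=np.array([.6276,.1748]); 
def bay(y): return T0+y*np.array([-np.sin(.01),np.cos(.01)])
ST=np.array([.635,-.170])
HI=.27
def pick(xy,zt,op,dz=.10):
    fingers.move_gripper(op)
    ctrl.reach((*xy,zt+dz),O); ctrl.line_to((*xy,zt),feed=.12)
    fingers.move_gripper(0.0); g=status.read_finger_gap()
    print("gap",g,"eef",np.round(status.read_eef_pos(),4),"t",status.read_clock())
    ctrl.line_to((*xy,HI),feed=.2)
    print("after lift gap",status.read_finger_gap(),"F",np.round(status.read_contact_force(),2))
def place(xy,zt,op,up=.12):
    ctrl.reach((*xy,max(HI,zt+.03)),O)
    ctrl.line_to((*xy,zt+.012),feed=.15); ctrl.sleep(.2)
    hit=ctrl.line_to((*xy,zt-.004),feed=.025,until_force=4)
    print("hit",hit,"eef",np.round(status.read_eef_pos(),4),"want",zt)
    fingers.move_gripper(op); 
    e=status.read_eef_pos(); ctrl.line_to((e[0],e[1],e[2]+up),feed=.15)
    print("t",status.read_clock())
def snap(n,c="wrist"):
    d=viewer.capture(c); cv2.imwrite(f"pics/{n}.png",d["pixels"]); return d
E
python3 - <<'E'
from h import *
fingers.move_gripper(.08)
ctrl.reach((.417,.1627,.15),O); snap("bk_pre"); 
pick((.417,.1627),.045,.08)
snap("bk_held"); snap("bk_held_s","side")
E
```

```text
gap 0.059317361184337475 eef [0.4174 0.1628 0.0461] t 6.3083
after lift gap 0.05949147936698261 F [-0.13  0.8  -0.78]
```

View pics/bk_held.png

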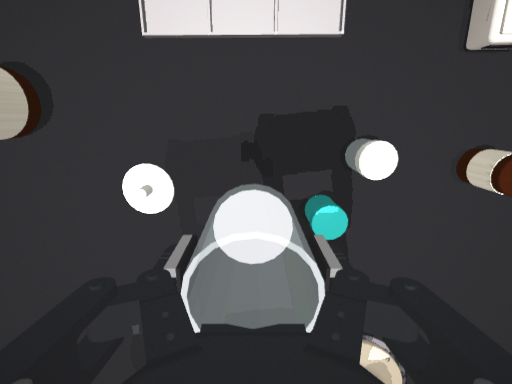

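View pics/bk_held_s.png

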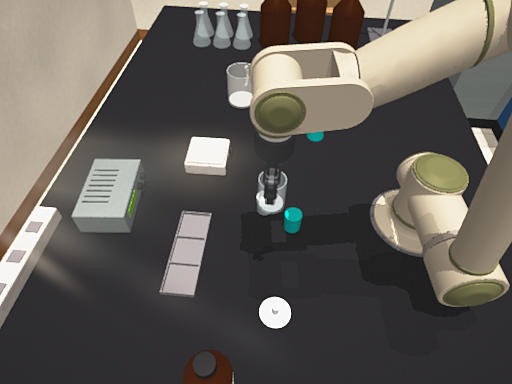

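The beaker is held upright between the pads, with its floor ellipse at (253,227). Next I place it on the plate and look.

```bash
python3 - <<'E'
from h import *
import pickle
place(ST,.100,.08,up=.13)
e=status.read_eef_pos(); ctrl.line_to((ST[0]-.10,ST[1],.30),feed=.2)
d=snap("bk_pl"); pickle.dump(d,open("bk.pkl","wb"))
print(status.read_clock(),status.read_eef_pos())
cv2.imwrite("pics/bk_plc.png",cv2.resize(d["pixels"][0:230,150:400],None,fx=2.5,fy=2.5,interpolation=cv2.INTER_CUBIC))
E
```

```text
hit True eef [ 0.6349 -0.17    0.1001] want 0.1
t 12.4167
13.225 [ 0.53546251 -0.16995492  0.29866615]
```

View pics/bk_plc.png

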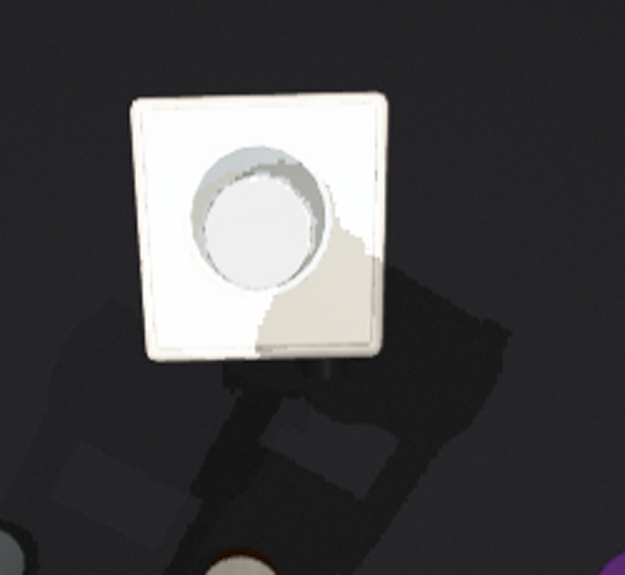

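```bash
python3 - <<'E'
from h import *
import pickle
d=pickle.load(open("bk.pkl","rb"));c=cam(d)
k=lambda x,y:((x+.5)/2.5-.5+150,(y+.5)/2.5-.5)
for n,x,y,z in [("floor",257,233,.057),("rim",259.5,219,.134),("tl",132,98,.05),("tr",386,94,.05),("br",382,356,.05),("bl",150,361,.05)]: print(n,toz(c,*k(x,y),z))
# overlay predicted
im=d["pixels"].copy()
t=np.linspace(0,2*np.pi,60)
for (X,Y,r,z) in [(.635,-.170,.030,.134),(.635,-.170,.027,.057)]:
    p=proj(c,np.c_[X+r*np.cos(t),Y+r*np.sin(t),0*t+z]); cv2.polylines(im,[np.round(p*8).astype(np.int32)],True,(0,0,255),1,cv2.LINE_AA,3)
p=proj(c,[[.635+a*.058-b*.058*.02,-.170+b*.058+a*.02*.058,.054] for a,b in [(1,1),(1,-1),(-1,-1),(-1,1)]]); cv2.polylines(im,[np.round(p*8).astype(np.int32)],True,(0,180,0),1,cv2.LINE_AA,3)
cv2.imwrite("pics/ov.png",cv2.resize(im[20:160,190:320],None,fx=4,fy=4,interpolation=cv2.INTER_CUBIC))
E
```

```text
floor [ 0.63452631 -0.16982347]
rim [ 0.6341201  -0.17090988]
tl [ 0.69729868 -0.10846077]
tr [ 0.69905613 -0.23300595]
br [ 0.5725434  -0.23741689]
bl [ 0.56983328 -0.11183609]
```

View pics/ov.png

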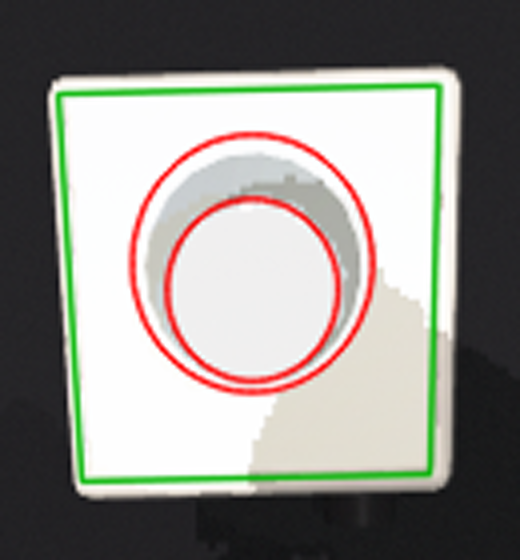

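The overlay matches: the beaker is at (.6345,-.170) and the plate centre at about (.635,-.171), so it is centred within 2 mm. Next is the cover.

```bash
python3 - <<'E'
from h import *
ctrl.reach((.3855,.3164,.14),O); d=snap("cv_pre");
import pickle; pickle.dump(d,open("cv.pkl","wb"))
c=cam(d); im=d["pixels"].copy(); t=np.linspace(0,2*np.pi,60)
for r,z in [(.038,.004),(.008,.032)]:
    p=proj(c,np.c_[.3855+r*np.cos(t),.3164+r*np.sin(t),0*t+z]); cv2.polylines(im,[np.round(p*8).astype(np.int32)],True,(0,0,255),1,cv2.LINE_AA,3)
cv2.imwrite("pics/cvov.png",im)
E
```

```text
(no output)
```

View pics/cvov.png

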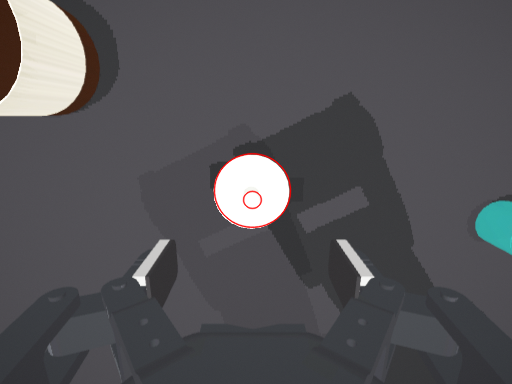

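The overlay fits the disc around (252,190), with an error of about 1 mm. Picking and placing the cover.

```bash
python3 - <<'E'
from h import *
pick((.3855,.3164),.019,.045)
snap("cv_held")
E
```

```text
gap 0.01359093702531283 eef [0.3858 0.3165 0.0197] t 17.25
after lift gap 0.013612155723968488 F [ 0.58  0.04 -1.  ]
```

View pics/cv_held.png

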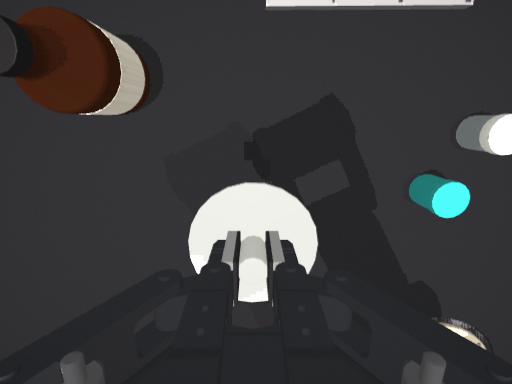

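```bash
python3 - <<'E'
from h import *
import pickle
place((.6345,-.1703),.0197+.134,.045,up=.08)
ctrl.line_to((.52,-.17,.33),feed=.2)
d=snap("cv_pl"); snap("cv_pl_s","side"); c=cam(d); im=d["pixels"].copy(); t=np.linspace(0,2*np.pi,60)
for X,Y,r,z in [(.6345,-.1703,.038,.138),(.6345,-.1703,.008,.166)]:
    p=proj(c,np.c_[X+r*np.cos(t),Y+r*np.sin(t),0*t+z]); cv2.polylines(im,[np.round(p*8).astype(np.int32)],True,(0,0,255),1,cv2.LINE_AA,3)
cv2.imwrite("pics/cv_plo.png",im)
E
python3 -c "
import cv2
a=cv2.imread('pics/cv_plo.png')[0:160,170:340];b=cv2.imread('pics/cv_pl_s.png')[90:220,150:290]
cv2.imwrite('pics/cvc.png',cv2.hconcat([cv2.resize(a,(400,400*160//170)),cv2.resize(b,(400,400*160//170))]))"
```

```text
hit True eef [ 0.6345 -0.1703  0.1538] want 0.1537
t 23.3083
```

View pics/cvc.png

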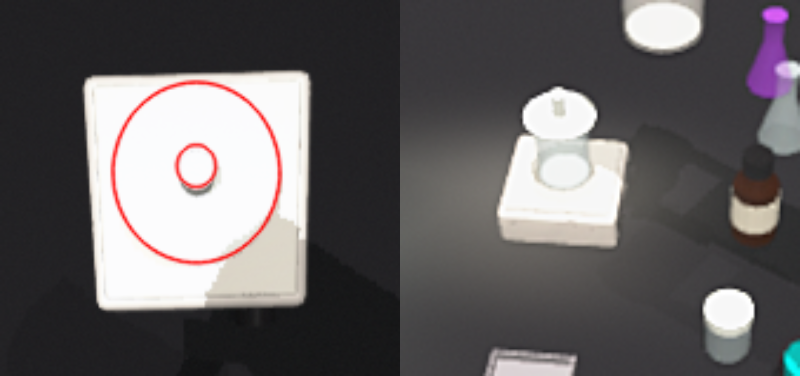

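The cover sits centred on the beaker, knob up, with the overlay coincident. Next is the amber bottle, gripped by its cap, starting with a hover check.

```bash
python3 - <<'E'
from h import *
ctrl.reach((.40,-.157,.24),O); fingers.move_gripper(.065); d=snap("bt_pre"); c=cam(d); im=d["pixels"].copy(); t=np.linspace(0,2*np.pi,60)
for X,Y,r,z in [(.420,-.157,.017,.116),(.420,-.157,.026,.074),(.420,-.157,.026,0)]:
    p=proj(c,np.c_[X+r*np.cos(t),Y+r*np.sin(t),0*t+z]); cv2.polylines(im,[np.round(p*8).astype(np.int32)],True,(0,255,0),1,cv2.LINE_AA,3)
cv2.imwrite("pics/bto.png",cv2.resize(cv2.convertScaleAbs(im[100:300,160:350],alpha=1.3,beta=40),None,fx=3,fy=3))
E
```

```text
(no output)
```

View pics/bto.png

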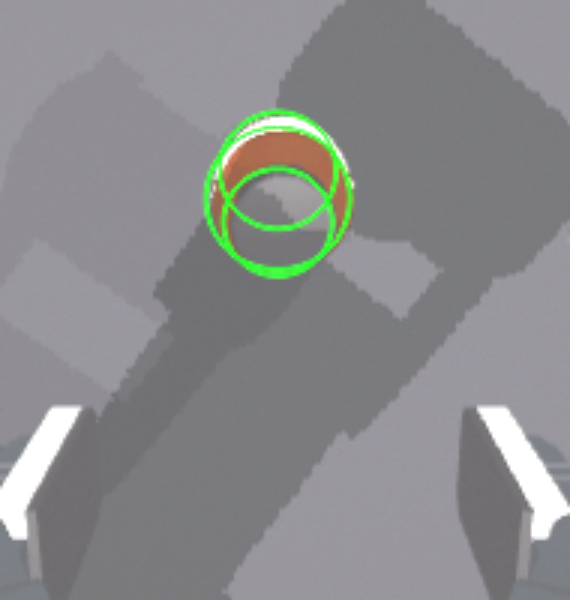

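```bash
python3 - <<'E'
from h import *
pick((.4187,-.1577),.104,.065,dz=.08)
d=snap("bt_held"); snap("bt_held_s","side")
E
python3 -c "
import cv2
a=cv2.imread('pics/bt_held.png');b=cv2.imread('pics/bt_held_s.png')
cv2.imwrite('pics/btc.png',cv2.hconcat([cv2.resize(a,(400,300)),cv2.resize(b[80:280,150:417],(400,300))]))"
```

```text
gap 0.03211259659033981 eef [ 0.4191 -0.158   0.1049] t 27.1167
after lift gap 0.032238045865118 F [-0.41 -0.85 -2.51]
```

View pics/btc.png

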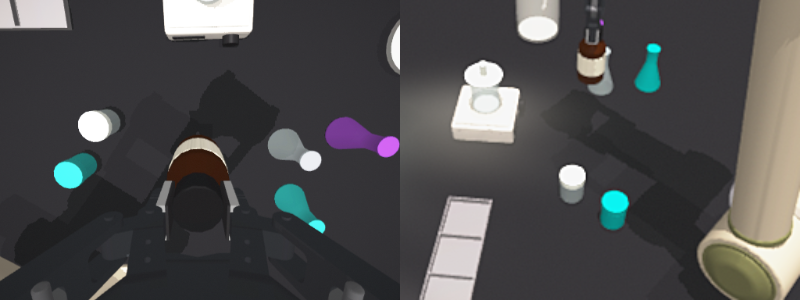

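```bash
python3 - <<'E'
from h import *
place(bay(-.082),.1089,.055,up=.10)
ctrl.reach((.40,.006,.24),O); fingers.move_gripper(.07)
d=snap("jr_pre"); snap("jr_pre_s","side"); c=cam(d); im=d["pixels"].copy(); t=np.linspace(0,2*np.pi,60)
for X,Y,r,z in [(.435,.0077,.0245,.06)]:
    p=proj(c,np.c_[X+r*np.cos(t),Y+r*np.sin(t),0*t+z]); cv2.polylines(im,[np.round(p*8).astype(np.int32)],True,(0,0,255),1,cv2.LINE_AA,3)
b=cv2.imread('pics/jr_pre_s.png')
cv2.imwrite('pics/jrc.png',cv2.hconcat([cv2.resize(im[0:300,:400],(400,300)),cv2.resize(b[150:350,100:367],(400,300))]))
E
```

```text
hit True eef [0.6284 0.0927 0.1089] want 0.1089
t 32.45
```

View pics/jrc.png

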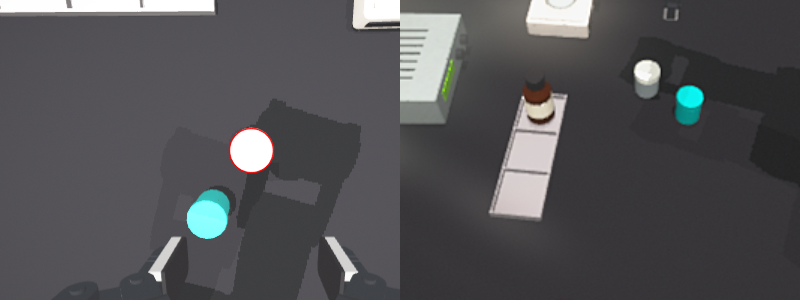

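The bottle stands in the bay nearest the stirrer, and the jar overlay fits. Next is the jar.

```bash
python3 - <<'E'
from h import *
pick((.435,.0077),.042,.07)
snap("jr_held")
e=status.read_eef_pos()
place(bay(.082),.0469,.068,up=.12)
ctrl.reach((.37,-.319,.22),O); fingers.move_gripper(.05)
d=snap("fl_pre"); snap("fl_pre_s","side"); c=cam(d); im=d["pixels"].copy(); t=np.linspace(0,2*np.pi,60)
for X,Y,r,z in [(.3935,-.319,.015,.106),(.3935,-.319,.03,0)]:
    p=proj(c,np.c_[X+r*np.cos(t),Y+r*np.sin(t),0*t+z]); cv2.polylines(im,[np.round(p*8).astype(np.int32)],True,(0,0,255),1,cv2.LINE_AA,3)
b=cv2.imread('pics/fl_pre_s.png')
cv2.imwrite('pics/flc.png',cv2.hconcat([cv2.resize(im[80:305,100:400],(400,300)),cv2.resize(b[150:350,100:367],(400,300))]))
E
```

```text
gap 0.04746859379324331 eef [0.4354 0.0076 0.0429] t 35.8417
after lift gap 0.047213421844312 F [-0.13  0.43 -0.04]
hit True eef [0.6267 0.2568 0.047 ] want 0.0469
t 41.925
```

View pics/flc.png

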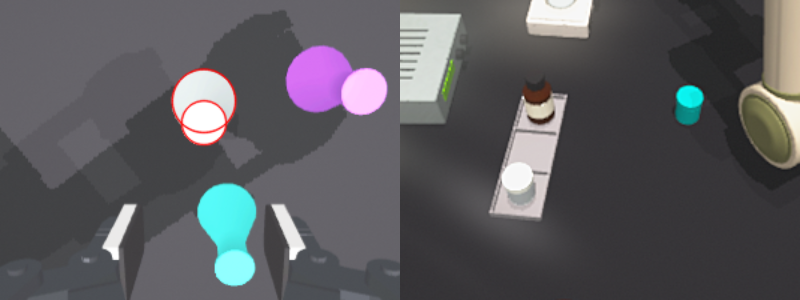

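The jar is in the far end bay. The clear-flask overlay fits, and the purple and turquoise flasks are clear of the jaws. Picking and placing the flask.

```bash
python3 - <<'E'
from h import *
pick((.3935,-.319),.080,.05,dz=.08)
snap("fl_held")
place(bay(0),.0850,.045,up=.12)
ctrl.line_to((.50,.12,.36),feed=.2)
d=snap("end_w"); snap("end_s","side"); snap("end_c","scene"); c=cam(d); im=d["pixels"].copy(); t=np.linspace(0,2*np.pi,60)
for y,r,z in [(0,.015,.110),(-.082,.017,.120),(.082,.0245,.064)]:
    X,Y=bay(y)
    p=proj(c,np.c_[X+r*np.cos(t),Y+r*np.sin(t),0*t+z]); cv2.polylines(im,[np.round(p*8).astype(np.int32)],True,(0,0,255),1,cv2.LINE_AA,3)
b=cv2.imread('pics/end_s.png')
cv2.imwrite('pics/endc.png',cv2.hconcat([cv2.resize(im[0:225,100:400],(400,300)),cv2.resize(b[80:305,100:400],(400,300))]))
print(status.read_clock())
E
```

```text
gap 0.0273657926233836 eef [ 0.3939 -0.3192  0.0811] t 46.35
after lift gap 0.027179639009242137 F [-0.04  0.44 -1.78]
hit True eef [0.6276 0.1751 0.0851] want 0.085
t 52.7417
54.0833
```

View pics/endc.png

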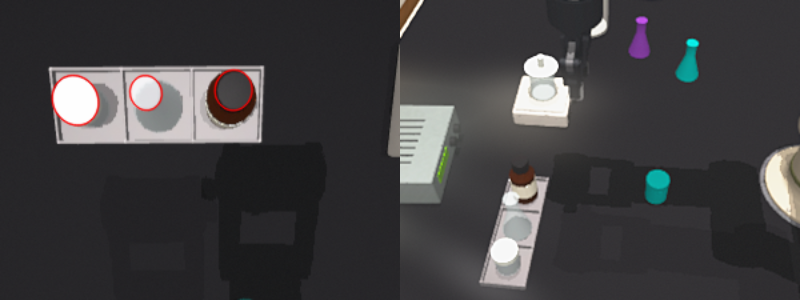

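View pics/end_c.png

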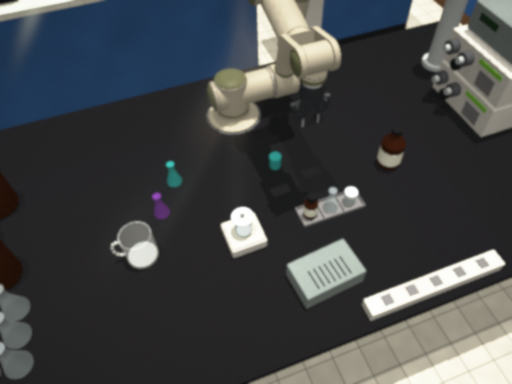

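Everything is upright and in place. The jug (137,247) and the large bottle (391,150) have not moved from the first scene picture. Handing in.

```bash
python3 - <<'E'
from h import *
print(np.round(status.read_contact_force(),2)); ctrl.close_job()
E
```

```text
[-0.12  0.4   0.62]
the job is handed in; nothing more can be done
```

The job is done and handed in at about 54 s of the 133 s allowed. I worked in the order asked: beaker onto the plate, cover on the beaker knob up, amber bottle in the bay next to the stirrer, jar in the far end bay, and flask between them.

**Last checks:**
- Every set-down touched within 0.1 mm of the expected height.
- Overlays on the final wrist view matched all three tray items. An earlier overlay matched the cover on the beaker.
- The beaker is within about 2–3 mm of the plate's middle. Two measurements of the plate's centre differed by about 2–3 mm in y.
- The large bottle, the jug and the turquoise and purple look-alikes are where they were.
- At the end the gripper was clear of everything.

**Disagreements:**
- The two fixed cameras differed from each other by about 3–15 mm in x (most for the amber bottle), so I used the wrist-camera values, which lay between them.
- The gripper read about 27 mm on the flask's 24 mm neck, but the flask was held securely and set down upright.

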